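# Lock the tube holder's spindle with its red pin

### The arm

A 7-joint arm with a two-finger parallel gripper is mounted at the origin on the work surface. World frame = base frame: x ahead of the robot, y to its left, z up, the work surface at z = 0. Lengths are in m, angles in rad, forces in N, time in s.
With the tool pointing down it reaches from about 0.425 to 0.875 m from the base axis. Payload 4.7 kg.
Tool frame: the origin (TCP) lies midway between the tips of the shut fingers; the grasp point (between the pads) lies 19 mm behind it; z points along the fingers, y is the direction in which the jaws open and shut (so a half turn about z gives the same grasp; the last joint's range is limited). The gripper opens to 87 mm and grips with 3 to 60 N. Pads are 19 mm wide; open, the fingers measure 117 mm over their backs; the gripper's body (75 mm by 190 mm) begins 51 mm behind the grasp point.
Start: joints at [-1.311, 0.321, -0.07, 1.45, 0.023, 1.371, -0.057], TCP at [0.158, 0.63, 0.198] pointing down, gripper open.
Joint ranges: [-2.86, 2.86], [-0.3, 2.09], [-1.38, 1.24], [0.06, 2.45], [-1.56, 4.7], [0.09, 2.05], [-2.69, 2.69]. Speed limits (rad/s): [2.57, 2.57, 3.14, 3.14, 3.14, 3.14, 3.14].

### API

Orientations are given as a rotation vector (axis times angle).
In Python, from bench import monitor, eyes, order gives the robot as it stands. The module is installed in compiled form; this text tells all that it offers.
- The arm moves only by the shell command python3 -m pendant 'ROWS' [FORCE]. ROWS is JSON, a list of rows, each a list of 3 entries, a list of its own where there are three numbers: the turn, a rotation vector about the tool's x, y, z in degrees, then the shift along the tool's x, y, z in m, then the gripper command: -1 is fully open, 1 is shut, values between are in proportion. In form: [[[rx, ry, rz], [tx, ty, tz], hand], ...]. A call has 1 to 8 rows; each row shifts and turns the commanded pose from where the row before left it, along the tool's axes as they then stand; what a row does not reach is not made up. A row lasts 1/8 s, in which the tool goes at most 62.5 mm and 10.7 degrees, less where a joint would pass 70% of its speed; a pose out of reach is approached as far as the arm can. A call is refused whole if a number of a shift passes 0.0625 or a number of a turn 10.7, either way. A call with a gripper value outside its range is refused whole. The fingers move at their own pace and stop on an object; FORCE is the grip in N (left out, the last holds). Time passes only in rows, so rows that do not move let the fingers close. It gives the time, the measured TCP pose, the force and the opening at its end, in the units of the state.
- monitor.get_state(): the state, without advancing time (a new reading comes with each control period).
- eyes.get_image(name): name is "side" or "top" or "wrist"; returns a dict with "color" (384x512x3 uint8, red, green, blue), "range_z" (384x512 float32, m along the optical axis (not along the pixel's ray), 0 where there is no reading), "fx", "fy", "cx", "cy" (pixels), "k1" (the pictures are not rectified: a ray, as slopes to the right and down, at radius r is drawn at 1 + k1 r^2 times it, then the intrinsics apply), "world_to_cam" (4x4, takes a point from world to camera coordinates). Camera axes: x right, y up, looking along -z (the intrinsics and any distortion apply to the point x, -y, -z); pixel columns grow to the right and rows downward; lengths in m; the calibration is good to about 2 mm. A picture is of the moment at which its call begins.
- order.close_job(): hands the job in, once; it reports no verdict.
The state is a dict: "time": time; "joint_positions": joint angles; "qd": joint speeds; "joint_torque": joint torques, N m; "position": TCP position; "tool_rot": TCP orientation; "ft_force": force on the tool from outside, world axes, zero at the start; "torque": the same for the moment, N m; "grip_width": opening from 0.0 (shut) to 1.0 (fully open).
Only numpy, scipy, OpenCV 4.12 (cv2) and the standard library are available. Lean on these libraries where they do the work, as an engineer would, in place of code of your own. Each camera call takes 0.05 s, during which the arm holds its last target.

### The job

Press the blue lever of the tube holder down onto its stop, so that the spindle's hidden cross-hole lines up with the hole in the holder's top plate. Then take the red-knobbed pin from the wooden pin block and push it down through that hole until its collar sits on the plate, let go of it and leave the lever down.

Things in the scene. Friction and masses are not known exactly. Their poses are not given: they have to be found in the camera images.
- holder: Fixed green housing 74 x 112 mm, 102 high. Origin on the bench, under the pin hole; z up. Hole: vertical, 24 mm wide, in the aluminium top plate, mouth at (0,0,102) mm. Under it a spindle along y through (0,0,70), its 24 mm cross-hole open only with the lever down. A white tube on the spindle sticks out at +y (to y=213, up to 115 high); the lever is at the -y end, pointing to -x.
- lever (a joint): Lever and spindle angle, rad: 0 = level, on its hard stop, holes in line; grows upward to 1.0, starts 0.5 to 0.72, stays where left. Blue paddle 34 mm wide, 14 thick, 55 to 150 mm out from the spindle axis; a point r out is at (-r cos a, -88, 70 + r sin a) mm in the holder's frame. Turning it takes 2 to 5 N on the paddle.
- pin_red: Loose pin, 0.08 to 0.17 kg, upright in the pin block: red round knob 24 mm wide, 32 high, on a steel collar 36 wide, 5 thick, over a steel shank 12 wide, 65 long, tapered tip. Origin: centre of the collar's underside, z up; knob z = 5 to 37 mm, shank z = 0 to -65. The black (mushroom) and yellow (cone) knobbed pins beside it are short ones, not wanted.
- pin_block: Fixed brown wooden block 70 (x) by 200 (y) by 70 mm high; origin: centre of its underside. Three vertical 22 mm holes at y = -60, 0, 60 mm hold the three pins, collars resting on its top; which pin is in which hole varies.
There are look-alikes about, which are no part of the job. Leave any purple look-alike of the pin_red alone.

How it is judged:
By the outcome, as a careful person would: the job done as asked, in the order asked, and still so for the second after the job is handed in, with the robot touching nothing.
It also fails if it takes over 54 s, if anything falls off the work surface, if the arm or the gripper's body presses on something with over 40 N, if the wrist force passes 120 N, or if a joint passes its speed limit or range.

## Working session

There is one attempt and no reset: what is moved stays moved. The work goes in short steps, Python scripts to look and compute and a shell command to move; the robot and the scene stay as the last step left them, time stands still between calls to the robot, and variables do not carry over. Pictures are saved under pics/ and viewed, and the job is handed in when it is done.

```bash
mkdir -p pics; cat > h.py <<'E'
import numpy as np, cv2, pickle
from bench import monitor, eyes, order
def snap(n, tag):
    d=eyes.get_image(n); pickle.dump(d,open(f'pics/{tag}.pkl','wb'))
    cv2.imwrite(f'pics/{tag}.png',d['color'][:,:,::-1]); return d
def ld(tag): return pickle.load(open(f'pics/{tag}.pkl','rb'))
def und(d,u,v):
    x=(np.asarray(u,float)-d['cx'])/d['fx'];y=(np.asarray(v,float)-d['cy'])/d['fy']
    k=d['k1'];a,b=x.copy(),y.copy()
    for _ in range(30):
        s=1+k*(a*a+b*b);a=x/s;b=y/s
    return a,b
def ray(d,u,v):
    a,b=und(d,u,v);T=np.linalg.inv(d['world_to_cam'])
    dc=np.stack([a,-b,-np.ones_like(a)],-1)
    return T[:3,3],dc@T[:3,:3].T
def onz(d,u,v,z):
    o,r=ray(d,u,v);t=(z-o[2])/r[...,2];return o+t[...,None]*r
def tri(rs):
    A=np.zeros((3,3));b=np.zeros(3)
    for o,r in rs:
        r=r/np.linalg.norm(r);P=np.eye(3)-np.outer(r,r);A+=P;b+=P@o
    p=np.linalg.solve(A,b)
    return p,[np.linalg.norm(np.cross(p-o,r/np.linalg.norm(r))) for o,r in rs]
def depthpts(d,mask=None):
    Z=d['range_z'];m=Z>0
    if mask is not None:m&=mask
    v,u=np.nonzero(m);a,b=und(d,u,v);z=Z[m]
    pc=np.stack([a*z,-b*z,-z,np.ones_like(z)],-1)
    return (pc@np.linalg.inv(d['world_to_cam']).T)[:,:3],u,v
def proj(d,p):
    q=d['world_to_cam']@np.append(p,1);x,y=q[0]/-q[2],-q[1]/-q[2];s=1+d['k1']*(x*x+y*y)
    return d['fx']*x*s+d['cx'],d['fy']*y*s+d['cy']
E
python3 - <<'E'
from h import *
s=monitor.get_state();print(s)
for n in('top','side','wrist'):
    d=snap(n,n+'0');print(n,d['fx'],d['cx'],d['cy'],d['k1'],np.linalg.inv(d['world_to_cam'])[:3].round(3).tolist())
a=[cv2.imread(f'pics/{n}0.png') for n in('top','side','wrist')]
E
```

```text
{'time': 0.0, 'joint_positions': array([-1.31092472,  0.32179044, -0.07010717,  1.45171505,  0.02263755,
        1.3707612 , -0.05689728]), 'qd': array([ 0.00165018,  0.000187  ,  0.00062069,  0.00210391, -0.00121186,
        0.00077708, -0.00046231]), 'joint_torque': array([ 3.17886761e-04, -4.91275370e+01, -4.03599562e-01, -3.12531137e+01,
       -6.39740028e-02,  4.36791277e-02,  1.74904685e-04]), 'position': array([0.15805183, 0.62986711, 0.19676277]), 'tool_rot': array([-3.84975269e-01, -3.11781055e+00,  2.95909694e-03]), 'ft_force': array([ 0.08508377, -0.02740452,  0.04631043]), 'torque': array([ 0.01312034,  0.06152428, -0.01412674]), 'grip_width': 0.9968952733010209}
top 411.54405515965243 257.1897527745089 189.52960882625817 -0.11580525162772866 [[0.015, 0.985, -0.172, 0.372], [-1.0, 0.015, -0.002, -0.107], [0.001, 0.172, 0.985, 1.024]]
side 483.95957370865386 259.54291019771046 187.21101289770627 -0.13699552033028878 [[0.971, 0.152, -0.187, 0.349], [-0.241, 0.637, -0.732, -0.833], [0.008, 0.755, 0.655, 0.749]]
wrist 266.813627464243 257.0679324280424 194.0598013348411 -0.04670466864500402 [[0.244, -0.928, -0.28, 0.082], [0.97, 0.233, 0.072, 0.65], [-0.002, -0.289, 0.957, 0.385]]
```

View pics/top0.png

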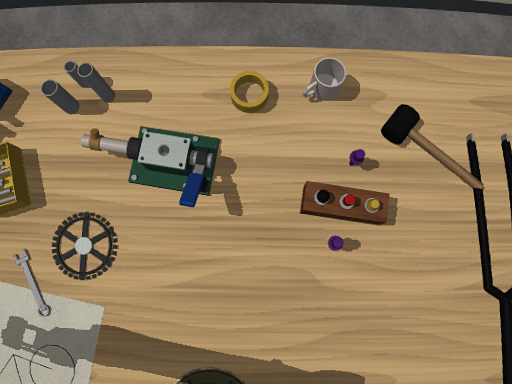

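View pics/side0.png

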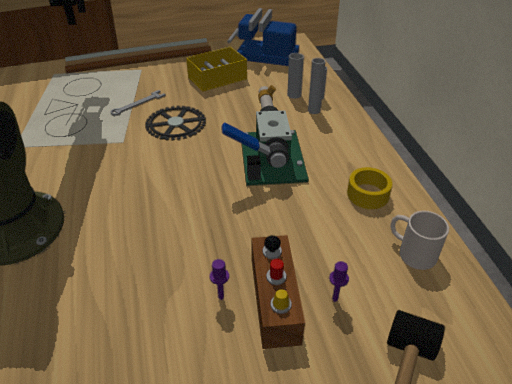

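View pics/wrist0.png

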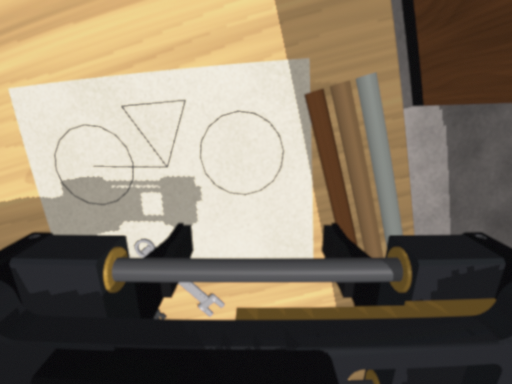

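The top view shows the holder with its hole near (164,150), the blue lever from (203,158) to (188,203), and the pin block with black (323,196), red (348,200) and yellow (373,204) knobs. Purple look-alikes stand at (358,158) and (336,243). The side view shows the block's red knob at (277,268). Next I measure these.

```bash
python3 - <<'E'
from h import *
t=ld('top0');s=ld('side0')
def mask(d,lo,hi,lo2=None,hi2=None):
    h=cv2.cvtColor(d['color'],cv2.COLOR_RGB2HSV);m=cv2.inRange(h,lo,hi)
    if lo2: m|=cv2.inRange(h,lo2,hi2)
    return m
for nm,d in(('top',t),('side',s)):
    for c,args in dict(red=((0,170,90),(5,255,255),(174,170,90),(180,255,255)),blue=((105,150,60),(125,255,255)),purple=((130,100,40),(160,255,255)),yel=((22,150,100),(32,255,255))).items():
        m=mask(d,*args);n,l,st,ce=cv2.connectedComponentsWithStats(m)
        for i in range(1,n):
            if st[i,4]>30:
                P,u,v=depthpts(d,l==i)
                print(nm,c,st[i].tolist(),ce[i].round(1),P.mean(0).round(3),'zmax',np.percentile(P[:,2],95).round(3))
a=cv2.resize(t['color'][110:225,70:230],None,fx=5,fy=5,interpolation=cv2.INTER_CUBIC)
cv2.imwrite('pics/ch.png',a[:,:,::-1])
b=np.hstack([cv2.resize(t['color'][140:260,300:400],(400,480)),cv2.resize(s['color'][225:345,200:300],(400,480))])
cv2.imwrite('pics/cp.png',b[:,:,::-1])
c=cv2.resize(s['color'][80:200,215:315],None,fx=5,fy=5,interpolation=cv2.INTER_CUBIC)
cv2.imwrite('pics/cs.png',c[:,:,::-1])
E
```

```text
top red [345, 194, 10, 10, 79] [349.5 198.9] [ 0.514 -0.315  0.107] zmax 0.11
top blue [180, 173, 24, 34, 481] [190.9 189.2] [0.526 0.04  0.138] zmax 0.159
top purple [350, 150, 15, 15, 176] [356.7 156.7] [ 0.619 -0.34   0.083] zmax 0.104
top purple [328, 236, 15, 14, 166] [335.3 242.7] [ 0.415 -0.284  0.089] zmax 0.104
top yel [230, 71, 39, 37, 471] [249.   89.1] [ 0.802 -0.08   0.044] zmax 0.048
top yel [0, 142, 11, 28, 100] [  5.9 160. ] [0.615 0.555 0.026] zmax 0.072
top yel [0, 170, 17, 37, 144] [  9.4 187.2] [0.542 0.531 0.033] zmax 0.072
top yel [367, 199, 12, 11, 95] [372.5 204.2] [ 0.504 -0.37   0.095] zmax 0.103
side red [270, 259, 14, 10, 111] [276.5 263.5] [ 0.513 -0.316  0.107] zmax 0.109
side blue [239, 14, 14, 12, 87] [245.1  20.1] [0.685 0.703 0.128] zmax 0.131
side blue [265, 22, 31, 14, 304] [280.4  28. ] [0.792 0.644 0.113] zmax 0.117
side blue [238, 41, 50, 18, 204] [256.9  49.8] [0.719 0.673 0.03 ] zmax 0.033
side blue [223, 123, 36, 27, 369] [240.5 135.9] [0.526 0.034 0.133] zmax 0.157
side purple [210, 260, 19, 40, 406] [218.9 275.4] [ 0.415 -0.294  0.076] zmax 0.103
side purple [330, 262, 19, 39, 408] [338.8 277.6] [ 0.618 -0.349  0.076] zmax 0.102
side yel [349, 167, 44, 29, 420] [370.1 181.2] [ 0.803 -0.08   0.041] zmax 0.046
side yel [275, 289, 13, 10, 89] [281.  293.9] [ 0.504 -0.376  0.1  ] zmax 0.102
```

View pics/ch.png

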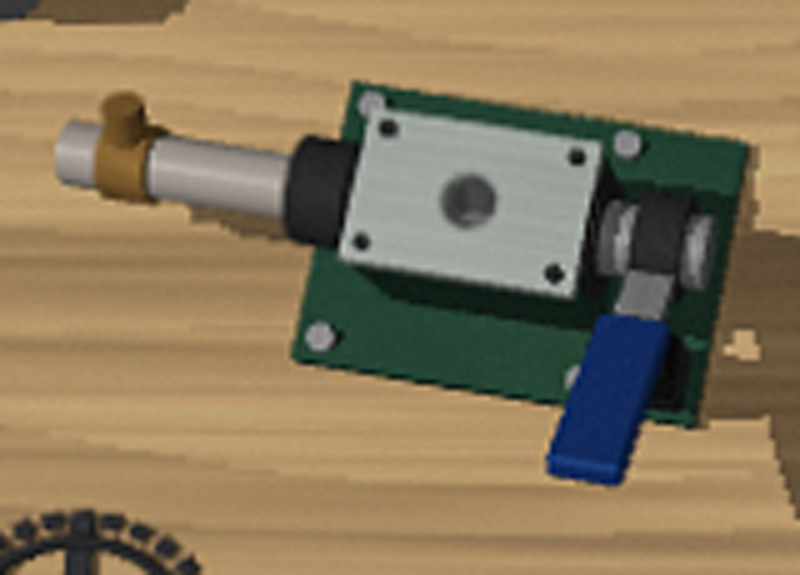

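View pics/cp.png

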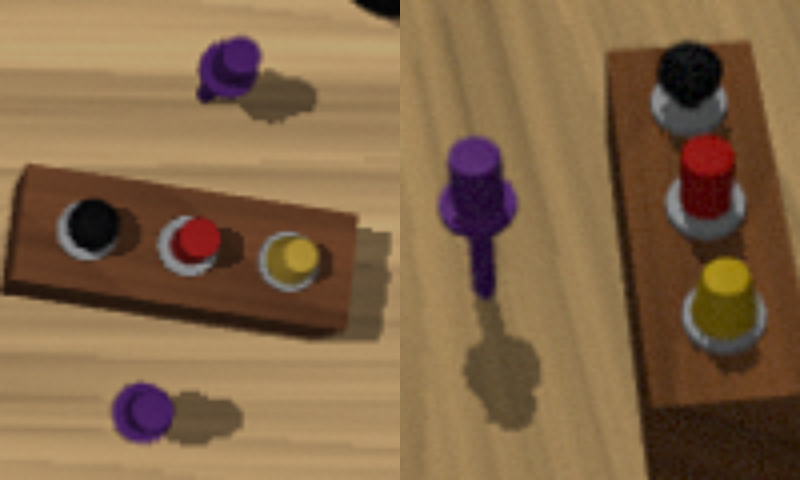

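View pics/cs.png

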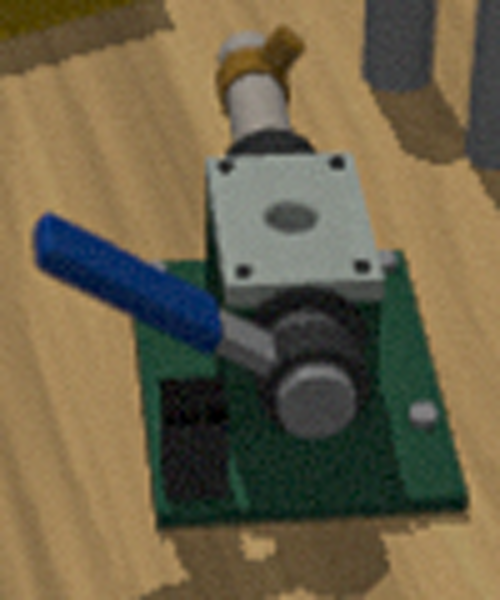

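The crops confirm the choice. The red cylindrical knob on a steel collar at top (348,200) / side (277,265), in the block's middle hole, is pin_red. Black (mushroom), yellow (cone) and the two purple pins are not wanted. Next: holder hole, plate screws and pin by two views.

```bash
python3 - <<'E'
from h import *
t=ld('top0');s=ld('side0')
def cen(d,u,v,r=5):
    # refine dark blob: weighted darkness
    g=cv2.cvtColor(d['color'],cv2.COLOR_RGB2GRAY).astype(float)
    for _ in range(5):
        U,V=np.meshgrid(np.arange(int(u)-r,int(u)+r+2),np.arange(int(v)-r,int(v)+r+2))
        w=np.clip(np.percentile(g[V,U],80)-15-g[V,U],0,None)*(((U-u)**2+(V-v)**2)<r*r)
        u,v=(U*w).sum()/w.sum(),(V*w).sum()/w.sum()
    return u,v
T=lambda x,y:(70+x/5-.4,110+y/5-.4)
S=lambda x,y:(215+x/5-.4,80+y/5-.4)
def both(n,pt,ps):
    p,e=tri([ray(t,*pt),ray(s,*ps)]);print(n,np.round(pt,1),np.round(ps,1),p.round(4),np.round(e,4));return p
H=both('hole',cen(t,*T(468,201),7),cen(s,*S(291,216),6))
sc=[]
# order: top crop TL,TR,BR,BL ; +x up,+y left -> side view match
tp=[(388,128),(578,157),(554,273),(361,242)]
sp=[(338,162),(362,266),(244,271),(226,166)]
for i in range(4): sc.append(both('scr%d'%i,cen(t,*T(*tp[i]),3),cen(s,*S(*sp[i]),3)))
sc=np.array(sc);print('mean',sc.mean(0),'yaw(y axis)')
ey=(sc[0]+sc[3]-sc[1]-sc[2])[:2];ex=(sc[0]+sc[1]-sc[2]-sc[3])[:2]
print(np.degrees(np.arctan2(-ey[0],ey[1])),np.degrees(np.arctan2(ex[1],ex[0])),np.linalg.norm(ey)/2,np.linalg.norm(ex)/2)
# pixel->z plane check
print('hole onz .102',onz(t,*cen(t,*T(468,201),7),.102),onz(s,*cen(s,*S(291,216),6),.102))
# depth of plate
for nm,d,uv in(('t',t,(164,150)),('s',s,(273,123))):
    m=np.zeros(d['range_z'].shape,bool);m[uv[1]-12:uv[1]+13,uv[0]-12:uv[0]+13]=1
    P,_,_=depthpts(d,m);print(nm,'plate z med',np.median(P[:,2]))
# knob circle top: top disc bright red
for nm,d in(('t',t),('s',s)):
    h=cv2.cvtColor(d['color'],cv2.COLOR_RGB2HSV)
    m=((h[...,0]<6)|(h[...,0]>172))&(h[...,1]>150)&(h[...,2]>70)
    n,l,st,ce=cv2.connectedComponentsWithStats(m.astype(np.uint8))
    i=1+np.argmax(st[1:,4]);print(nm,'red all',st[i],ce[i])
    P,_,_=depthpts(d,l==i);z=P[P[:,2]>np.percentile(P[:,2],60)];print(P[:,2].min(),P[:,2].max(),z.mean(0))
E
```

```text
hole [163.2 149.7] [272.7 123.1] [0.6236 0.116  0.0997] [0.001 0.001]
scr0 [147.2 135.3] [281.9 112.1] [0.658  0.1557 0.102 ] [0.0007 0.0007]
scr1 [185. 141.] [286.9 132.9] [0.6445 0.0654 0.1017] [0.0009 0.0009]
scr2 [180.4 164.3] [263.2 133.9] [0.5887 0.0732 0.1022] [0.0006 0.0006]
scr3 [141.8 157.9] [260.3 111.6] [0.6031 0.1636 0.106 ] [0.0004 0.0004]
mean [0.62356267 0.11444898 0.10298689] yaw(y axis)
-8.75097718439688 -8.06799661720455 0.0913876313654129 0.05593498637389015
hole onz .102 [0.62397041 0.11534099 0.102     ] [0.6215519  0.11236332 0.102     ]
t plate z med 0.1017961042358253
s plate z med 0.10101443391790377
t red all [343 194  12  11  96] [348.71875 199.375  ]
0.08550621229956423 0.1103893348467545 [ 0.51337827 -0.31552711  0.10832092]
s red all [270 258  14  22 183] [275.89617486 267.1147541 ]
0.07544707397312411 0.1101629559214331 [ 0.51248273 -0.31632238  0.10746388]
```

```bash
cat >> h.py <<'E'
from scipy.spatial.transform import Rotation as R
def go(x=None,y=None,z=None,jaw=None):
    s=monitor.get_state();p=s['position'];M=R.from_rotvec(s['tool_rot']).as_matrix()
    t=np.array([p[0] if x is None else x,p[1] if y is None else y,p[2] if z is None else z])
    az=np.degrees(np.arctan2(M[1,1],M[0,1]))
    print('t',round(s['time'],2),'p',p.round(4),'jaw az',az.round(2),'toolz',M[:,2].round(3),'F',s['ft_force'].round(1),'w',round(s['grip_width'],3),'q',s['joint_positions'].round(2))
    print('shift tool',(M.T@(t-p)).round(4))
    if jaw is not None: print('turn rz (deg) ',-((jaw-az+90)%180-90), 'or full',-(jaw-az))
E
python3 -m pendant '[[[0,0,0],[-0.03,-0.03,-0.02],1],[[0,0,0],[-0.04,-0.04,-0.02],1],[[0,0,0],[-0.04,-0.04,-0.003],1],[[0,0,0],[-0.04,-0.04,0],1],[[0,0,0],[-0.04,-0.04,0],1],[[0,0,0],[-0.04,-0.04,0],1],[[0,0,0],[-0.04,-0.04,0],1],[[0,0,0],[-0.04,-0.04,0],1]]' 20
python3 -c "
from h import *
go(.5115,.042,.24)"
```

```text
time: 1.15
position: [0.3841, 0.2526, 0.2408]
tool_rot: [0.385, 3.118, 0.001]
ft_force: [1.0, 0.6, -0.3]
grip_width: 0.174
t 1.15 p [0.3841 0.2526 0.2408] jaw az 75.92 toolz [ 0.  0. -1.] F [ 1.   0.6 -0.3] w 0.174 q [-0.91 -0.12  0.25  1.84  0.03  1.41  0.66]
shift tool [-0.1748 -0.1732  0.0007]
```

```bash
python3 -m pendant '[[[0,0,0],[-0.043,-0.043,0],1],[[0,0,0],[-0.043,-0.043,0],1],[[0,0,0],[-0.043,-0.043,0],1],[[0,0,0],[-0.036,-0.034,0],1],[[0,0,0],[0,0,0],1]]'
python3 -c "
from h import *
go(.5115,.042,.17)
for n in('side','wrist'):snap(n,n+'1')
a=np.hstack([cv2.resize(ld('side1')['color'][60:220,150:350],(400,320)),cv2.resize(ld('wrist1')['color'],(400,300)) if 0 else cv2.resize(ld('wrist1')['color'],(400,320))])
cv2.imwrite('pics/v1.png',a[:,:,::-1])"
```

```text
time: 1.78
position: [0.5051, 0.0513, 0.2408]
tool_rot: [0.398, 3.116, -0.002]
ft_force: [0.7, 0.4, 0.1]
grip_width: 0.004
t 1.77 p [0.5051 0.0513 0.2408] jaw az 75.44 toolz [ 0.001 -0.002 -1.   ] F [0.7 0.4 0.1] w 0.004 q [-0.7  -0.02  0.54  1.75  0.01  1.41  1.16]
shift tool [-0.0085 -0.0073  0.0708]
```

View pics/v1.png

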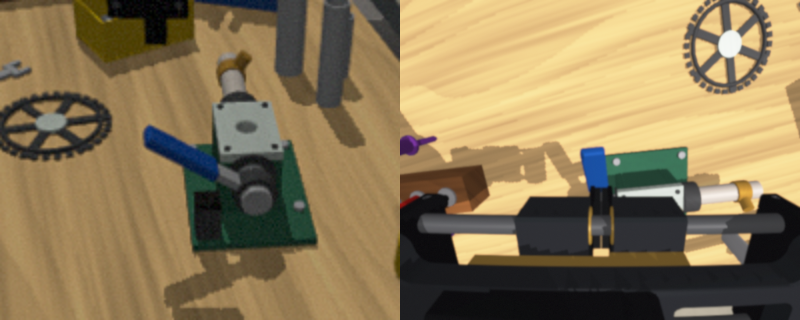

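The side crop shows the lever still raised and the wrist crop shows the shut fingers (600,235) in line over the blue paddle (595,170). I now press down.

```bash
python3 -m pendant '[[[0,0,0],[-0.0085,-0.007,0.02],1],[[0,0,0],[0,0,0.03],1],[[0,0,0],[0,0,0.02],1],[[0,0,0],[0,0,0.015],1],[[0,0,0],[0,0,0.015],1],[[0,0,0],[0,0,0.015],1],[[0,0,0],[0,0,0.015],1]]'
python3 -c "
from h import *
go(.5115,.042,.077)"
```

```text
time: 2.75
position: [0.5108, 0.0475, 0.1105]
tool_rot: [0.385, 3.117, 0.001]
ft_force: [0.1, 0.4, 1.8]
grip_width: 0.004
t 2.75 p [0.5108 0.0475 0.1105] jaw az 75.93 toolz [ 0.001  0.    -1.   ] F [0.1 0.4 1.8] w 0.004 q [-0.67  0.09  0.56  1.92 -0.05  1.14  1.23]
shift tool [-0.002  -0.0052  0.0335]
```

```bash
python3 -m pendant '[[[0,0,0],[0,0,0.012],1],[[0,0,0],[0,0,0.01],1],[[0,0,0],[0,0,0.006],1],[[0,0,0],[0,0,0.003],1],[[0,0,0],[0,0,0],1]]'
python3 -c "
from h import *
go(.5115,.042,.077)"
```

```text
time: 3.38
position: [0.5104, 0.0472, 0.0797]
tool_rot: [0.385, 3.118, -0.0]
ft_force: [0.7, -0.4, 0.4]
grip_width: 0.008
t 3.38 p [0.5104 0.0472 0.0797] jaw az 75.91 toolz [ 0. -0. -1.] F [ 0.7 -0.4  0.4] w 0.008 q [-0.67  0.13  0.56  1.95 -0.08  1.08  1.25]
shift tool [-0.0023 -0.0048  0.0027]
```

```bash
python3 -m pendant '[[[0,0,0],[0,0,0.002],1],[[0,0,0],[0,0,0.002],1]]'; python3 -m pendant '[[[0,0,0],[0,0,0.0015],1],[[0,0,0],[0,0,0],1]]'
```

```text
time: 3.62
position: [0.5105, 0.0474, 0.076]
tool_rot: [0.385, 3.118, 0.001]
ft_force: [-0.5, -0.6, 1.6]
grip_width: 0.007
time: 3.88
position: [0.5104, 0.0473, 0.0743]
tool_rot: [0.385, 3.118, 0.0]
ft_force: [-0.0, 0.5, 0.6]
grip_width: 0.008
```

```bash
python3 -c "
from h import *
d=snap('side','side2');snap('top','top2')
a=np.hstack([cv2.resize(d['color'][70:210,190:330],(400,400)),cv2.resize(ld('top2')['color'][110:240,110:240],(400,400))])
cv2.imwrite('pics/v2.png',a[:,:,::-1])"
```

```text
(no output)
```

View pics/v2.png

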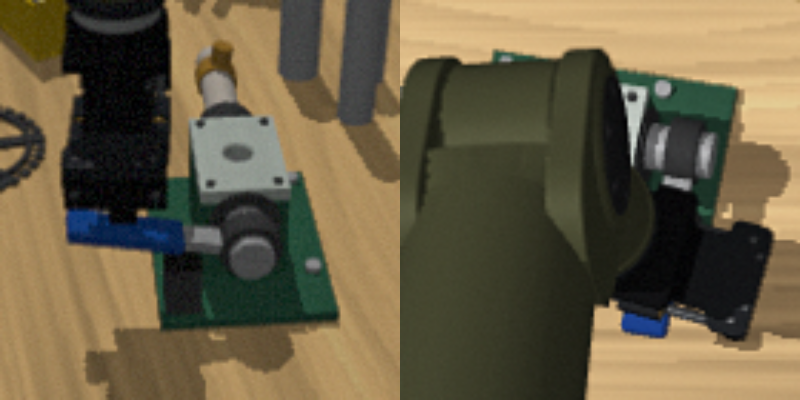

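The side crop shows the paddle almost level, with the fingers on it at (115,210). It has not met the stop yet, since the force is only about 1 N.

```bash
python3 -m pendant '[[[0,0,0],[0,0,0.0015],1],[[0,0,0],[0,0,0],1]]'; python3 -m pendant '[[[0,0,0],[0,0,0.0015],1],[[0,0,0],[0,0,0],1]]';python3 -m pendant '[[[0,0,0],[0,0,0.0015],1],[[0,0,0],[0,0,0],1]]'
```

```text
time: 4.22
position: [0.5104, 0.0472, 0.0728]
tool_rot: [0.385, 3.118, 0.0]
ft_force: [0.0, 0.3, 0.0]
grip_width: 0.001
time: 4.47
position: [0.5103, 0.0473, 0.0712]
tool_rot: [-0.385, -3.118, -0.0]
ft_force: [-0.2, 0.0, 1.1]
grip_width: 0.004
time: 4.72
position: [0.5103, 0.0472, 0.0697]
tool_rot: [-0.385, -3.118, 0.0]
ft_force: [0.4, 0.7, 1.0]
grip_width: 0.003
```

```bash
python3 -c "
from h import *
d=snap('side','side3')
h=cv2.cvtColor(d['color'],cv2.COLOR_RGB2HSV);m=cv2.inRange(h,(105,150,40),(125,255,255))
n,l,st,ce=cv2.connectedComponentsWithStats(m)
for i in range(1,n):
  if st[i,4]>100 and st[i,1]>90:
    P,u,v=depthpts(d,l==i);print(st[i])
    q=(P[:,:2]-[.6232,.1145])@np.array([[.989,.146],[-.146,.989]])
    for lo in range(-160,-50,10):
      k=(q[:,0]*1e3>lo)&(q[:,0]*1e3<lo+10)
      if k.sum()>3:print(lo,k.sum(),'ymin,max',q[k,1].min().round(3),q[k,1].max().round(3),'z',P[k,2].min().round(4),P[k,2].max().round(4))
a=cv2.resize(d['color'][110:190,200:300],(750,600),interpolation=cv2.INTER_CUBIC)
cv2.imwrite('pics/v3.png',a[:,:,::-1])
p=monitor.get_state()['position'];print(proj(d,p),(p[:2]-[.6232,.1145])@np.array([[.989,.146],[-.146,.989]]))
"
```

```text
[213 145  41  15 415]
-150 37 ymin,max -0.167 -0.077 z 0.09 0.1643
-140 50 ymin,max -0.167 -0.077 z 0.0869 0.1642
-130 53 ymin,max -0.168 -0.073 z 0.0868 0.1647
-120 37 ymin,max -0.108 -0.075 z 0.0858 0.097
-110 37 ymin,max -0.108 -0.089 z 0.0824 0.0945
-100 35 ymin,max -0.106 -0.076 z 0.082 0.0949
-90 47 ymin,max -0.106 -0.075 z 0.0789 0.0912
-80 46 ymin,max -0.107 -0.076 z 0.0735 0.09
-70 55 ymin,max -0.107 -0.073 z 0.0743 0.0888
-60 17 ymin,max -0.106 -0.076 z 0.0741 0.0868
(np.float64(233.28395188513784), np.float64(156.05138747241162)) [-0.1017785  -0.08298137]
```

View pics/v3.png

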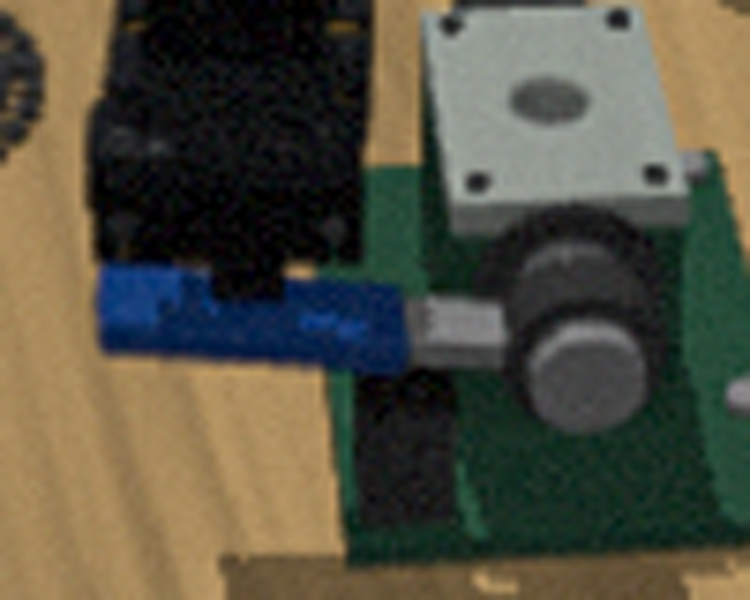

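```bash
python3 -c "
from h import *
d=ld('side1')
for z in(.2408,.26): print(proj(d,np.array([.5051,.0513,z])))
d=ld('side3')
for z in(.0697,.08,.09): print(proj(d,np.array([.5103,.0472,z])))
a=np.hstack([cv2.resize(ld('side1')['color'][40:140,180:280],(400,400)),cv2.resize(ld('side3')['color'][100:200,180:280],(400,400))])
cv2.imwrite('pics/v4.png',a[:,:,::-1])"
```

```text
(np.float64(228.34491886785898), np.float64(90.41310697102747))
(np.float64(228.05918240167807), np.float64(82.29876976780507))
(np.float64(233.262730145246), np.float64(156.0843507665555))
(np.float64(233.1440057307436), np.float64(152.5198348825284))
(np.float64(233.0277741208985), np.float64(149.01908176707505))
```

View pics/v4.png

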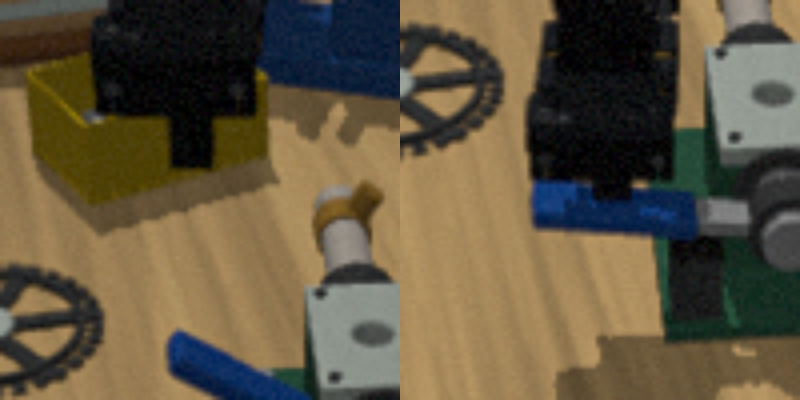

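```bash
python3 -c "
from h import *
print(proj(ld('side1'),np.array([.5051,.0513,.2408])))
for tag,us,vs,p0 in(('side1',(224,228,231),(70,74,78,80),(.5051,.0513,.2408)),('side3',(230,233),(138,141,144,146,148,150,153),(.5103,.0472,.0697))):
  d=ld(tag)
  for v in vs:
    for u in us:
      m=np.zeros((384,512),bool);m[v,u]=1;P,_,_=depthpts(d,m);print(tag,u,v,d['color'][v,u],(P-np.array(p0)).round(3),P.round(3))
"
```

```text
(np.float64(228.34491886785898), np.float64(90.41310697102747))
side1 224 70 [4 0 2] [[-0.009 -0.008  0.053]] [[0.496 0.043 0.293]]
side1 228 70 [0 0 0] [[-0.001 -0.011  0.053]] [[0.504 0.041 0.294]]
side1 231 70 [ 1 13  7] [[ 0.004 -0.014  0.054]] [[0.509 0.037 0.295]]
side1 224 74 [21 14 15] [[-0.009 -0.004  0.042]] [[0.497 0.047 0.283]]
side1 228 74 [2 0 2] [[-0.001 -0.009  0.043]] [[0.504 0.042 0.284]]
side1 231 74 [ 0 14  4] [[ 0.005 -0.008  0.042]] [[0.51  0.043 0.283]]
side1 224 78 [5 6 3] [[-0.009 -0.006  0.034]] [[0.496 0.045 0.274]]
side1 228 78 [3 0 4] [[-0.001 -0.01   0.034]] [[0.504 0.042 0.275]]
side1 231 78 [4 2 0] [[ 0.005 -0.009  0.033]] [[0.51  0.042 0.274]]
side1 224 80 [ 0  0 11] [[-0.01  -0.008  0.03 ]] [[0.495 0.044 0.271]]
side1 228 80 [ 7  8 14] [[-0.001 -0.008  0.029]] [[0.504 0.043 0.27 ]]
side1 231 80 [ 4 11  1] [[ 0.004 -0.011  0.03 ]] [[0.509 0.04  0.271]]
side3 230 138 [14 14 19] [[-0.021 -0.087  0.114]] [[ 0.489 -0.039  0.183]]
side3 233 138 [ 3  7 15] [[-0.015 -0.084  0.111]] [[ 0.496 -0.037  0.181]]
side3 230 141 [6 0 8] [[-0.021 -0.085  0.105]] [[ 0.489 -0.038  0.175]]
side3 233 141 [12  9 10] [[-0.016 -0.088  0.106]] [[ 0.495 -0.041  0.176]]
side3 230 144 [8 0 2] [[-0.021 -0.085  0.097]] [[ 0.489 -0.037  0.167]]
side3 233 144 [7 7 0] [[-0.015 -0.084  0.096]] [[ 0.495 -0.037  0.165]]
side3 230 146 [3 2 3] [[-0.008 -0.008  0.036]] [[0.502 0.039 0.106]]
side3 233 146 [ 0  0 17] [[-0.002 -0.01   0.036]] [[0.509 0.037 0.106]]
side3 230 148 [16 16 20] [[-0.008 -0.005  0.028]] [[0.502 0.042 0.098]]
side3 233 148 [ 9 17  5] [[-0.002 -0.008  0.029]] [[0.509 0.039 0.099]]
side3 230 150 [ 3 21 51] [[-0.008 -0.006  0.023]] [[0.502 0.041 0.093]]
side3 233 150 [ 9 25 53] [[-0.001 -0.005  0.022]] [[0.509 0.042 0.091]]
side3 230 153 [ 3 37 77] [[-0.01  -0.015  0.021]] [[0.5   0.033 0.091]]
side3 233 153 [17 38 79] [[-0.003 -0.016  0.021]] [[0.507 0.031 0.091]]
```

The fingertips' visible end sits about 22 mm above the reported TCP. The paddle is still about 0.15 rad up by side-view depth, so I go on down.

```bash
python3 -m pendant '[[[0,0,0],[0,0,0.004],1],[[0,0,0],[0,0,0.004],1],[[0,0,0],[0,0,0.002],1],[[0,0,0],[0,0,0],1]]'; python3 -m pendant '[[[0,0,0],[0,0,0.0015],1],[[0,0,0],[0,0,0],1]]';python3 -m pendant '[[[0,0,0],[0,0,0.0015],1],[[0,0,0],[0,0,0],1]]'
```

```text
time: 5.28
position: [0.5103, 0.0471, 0.0595]
tool_rot: [-0.385, -3.118, 0.001]
ft_force: [-0.3, -1.2, -0.3]
grip_width: 0.007
time: 5.52
position: [0.5104, 0.0472, 0.0583]
tool_rot: [0.385, 3.118, -0.0]
ft_force: [-0.1, 0.4, 0.5]
grip_width: 0.007
time: 5.78
position: [0.5103, 0.0472, 0.0568]
tool_rot: [0.385, 3.118, -0.0]
ft_force: [-1.8, 0.3, 0.8]
grip_width: 0.005
```

```bash
python3 -c "
from h import *
d=snap('side','side4')
a=cv2.resize(d['color'][110:190,200:300],(750,600),interpolation=cv2.INTER_CUBIC)
cv2.imwrite('pics/v5.png',a[:,:,::-1])
h=cv2.cvtColor(d['color'],cv2.COLOR_RGB2HSV);m=cv2.inRange(h,(105,150,40),(125,255,255));m[:120]=0
P,u,v=depthpts(d,m>0);q=(P[:,:2]-[.6232,.1145])@np.array([[.989,.146],[-.146,.989]])
for lo in range(-160,-50,10):
      k=(q[:,0]*1e3>lo)&(q[:,0]*1e3<lo+10)&(q[:,1]>-.1)
      if k.sum()>3:print(lo,k.sum(),'z',np.median(P[k,2]).round(4))
"
```

```text
-150 27 z 0.0812
-140 30 z 0.0806
-130 32 z 0.0803
-120 19 z 0.0804
-110 17 z 0.0797
-100 15 z 0.0792
-90 28 z 0.0788
-80 28 z 0.0779
-70 28 z 0.078
-60 6 z 0.0784
```

View pics/v5.png

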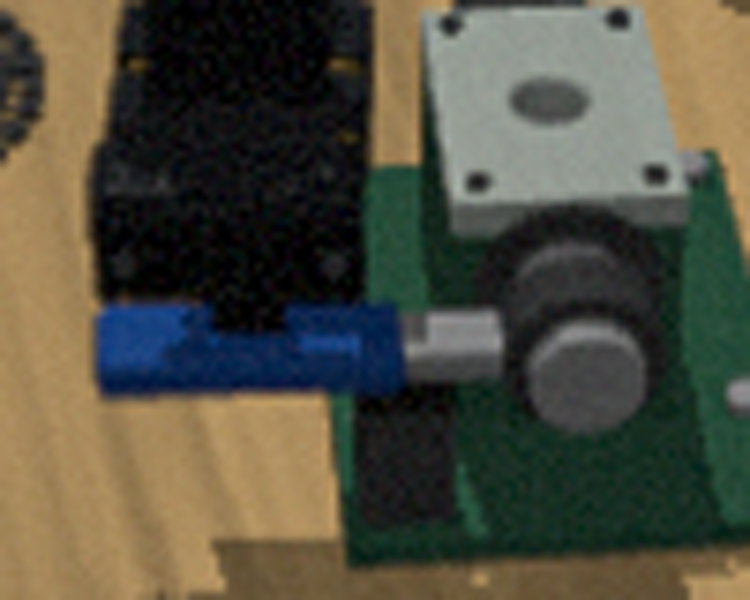

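The paddle is now about 0.03 rad above level, just over the black stop. I keep pressing until the force rises.

```bash
for i in 1 2; do python3 -m pendant '[[[0,0,0],[0,0,0.0015],1],[[0,0,0],[0,0,0],1]]'; done
```

```text
time: 6.08
position: [0.5104, 0.0472, 0.0552]
tool_rot: [0.385, 3.118, 0.0]
ft_force: [-0.3, -0.3, -0.2]
grip_width: 0.003
time: 6.32
position: [0.5104, 0.0473, 0.0537]
tool_rot: [0.385, 3.118, 0.0]
ft_force: [-0.6, 0.4, -0.0]
grip_width: 0.004
```

```bash
python3 -m pendant '[[[0,0,0],[0,0,0.001],1],[[0,0,0],[0,0,0],1]]';python3 -m pendant '[[[0,0,0],[0,0,0.001],1],[[0,0,0],[0,0,0],1]]';python3 -c "
from h import *
print(monitor.get_state()['ft_force'],monitor.get_state()['joint_torque'])"
```

```text
time: 6.58
position: [0.5104, 0.0473, 0.0528]
tool_rot: [0.385, 3.118, 0.0]
ft_force: [-0.1, 0.0, 1.1]
grip_width: 0.006
time: 6.82
position: [0.5105, 0.0473, 0.0527]
tool_rot: [-0.385, -3.118, -0.001]
ft_force: [-3.8, -0.4, 7.8]
grip_width: 0.006
[-3.75731992 -0.36673724  7.78906346] [ 2.97991261e-03 -2.83420193e+01  2.47827262e+00 -2.57828933e+01
 -2.45390972e-02 -1.10083412e+00  1.47005321e-03]
```

The stop is met: z stalled at 0.0527 and the force rose. One firmer press, then straight up.

```bash
python3 -m pendant '[[[0,0,0],[0,0,0.0012],1],[[0,0,0],[0,0,0],1]]'; python3 -m pendant '[[[0,0,0],[0,0,-0.004],1],[[0,0,0],[0,0,-0.02],1],[[0,0,0],[0,0,-0.05],1],[[0,0,0],[0,0,-0.06],1],[[0,0,0],[0,0,-0.06],1],[[0,0,0],[0,0,0],1]]'
python3 -c "
from h import *
go(.5125,-.316,.24,-8.4)
d=snap('side','side5')
a=cv2.resize(d['color'][110:190,200:300],(750,600),interpolation=cv2.INTER_CUBIC)
cv2.imwrite('pics/v6.png',a[:,:,::-1])
h=cv2.cvtColor(d['color'],cv2.COLOR_RGB2HSV);m=cv2.inRange(h,(105,150,40),(125,255,255));m[:120]=0
P,u,v=depthpts(d,m>0);q=(P[:,:2]-[.6232,.1145])@np.array([[.989,.146],[-.146,.989]])
k=(q[:,1]>-.1);print('slope',np.polyfit(-q[k,0],P[k,2],1))
"
```

```text
time: 7.08
position: [0.5104, 0.0474, 0.0526]
tool_rot: [-0.385, -3.117, -0.002]
ft_force: [-6.7, -1.6, 16.0]
grip_width: 0.006
time: 7.82
position: [0.5136, 0.0475, 0.2497]
tool_rot: [0.384, 3.109, 0.007]
ft_force: [0.1, -0.1, 0.7]
grip_width: 0.007
t 7.83 p [0.5136 0.0475 0.2497] jaw az 75.91 toolz [ 0.01   0.003 -1.   ] F [ 0.1 -0.1  0.7] w 0.007 q [-0.7  -0.01  0.56  1.73  0.    1.42  1.18]
shift tool [-0.0874 -0.3529  0.0086]
turn rz (deg)  84.30977809709705 or full 84.30977809709705
slope [0.01392156 0.07404092]
```

View pics/v6.png

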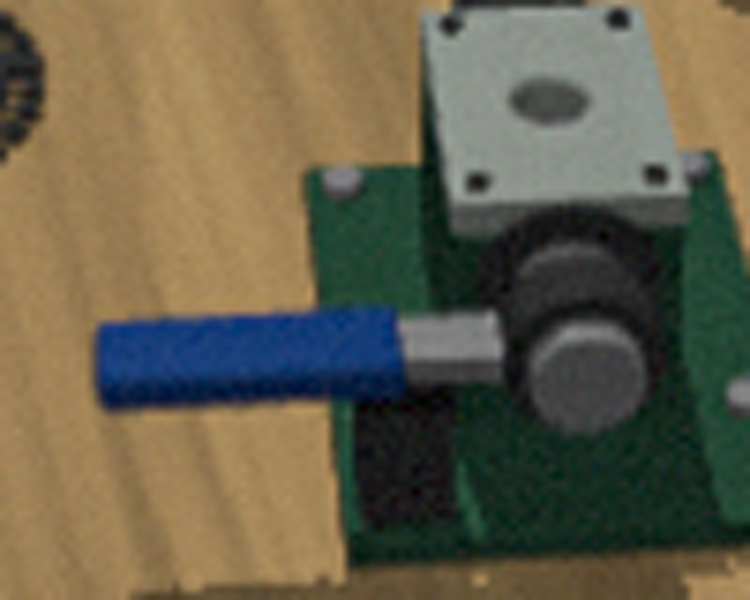

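Lever is level on its stop (fit slope 0.014 rad, noise). Now to above the pin.

```bash
python3 -m pendant '[[[0,0,0],[-0.012,-0.05,0],-0.2],[[0,0,0],[-0.012,-0.05,0],-0.2],[[0,0,0],[-0.012,-0.05,0],-0.2],[[0,0,0],[-0.012,-0.05,0],-0.2],[[0,0,0],[-0.012,-0.05,0],-0.2],[[0,0,0],[-0.012,-0.05,0],-0.2],[[0,0,0],[-0.015,-0.053,0],-0.2]]' 25
python3 -m pendant '[[[0,0,10.5],[0,0,0],-0.2],[[0,0,10.5],[0,0,0],-0.2],[[0,0,10.5],[0,0,0],-0.2],[[0,0,10.5],[0,0,0],-0.2],[[0,0,10.5],[0,0,0],-0.2],[[0,0,10.5],[0,0,0],-0.2],[[0,0,10.5],[0,0,0],-0.2],[[0,0,10.5],[0,0,0],-0.2]]'
python3 -c "
from h import *
go(.5125,-.316,.15,-8.4)
for n in('side','wrist'):snap(n,n+'6')
a=np.hstack([cv2.resize(ld('side6')['color'][120:320,180:380],(400,400)),cv2.resize(ld('wrist6')['color'],(400,400))])
cv2.imwrite('pics/v7.png',a[:,:,::-1])"
```

```text
time: 8.75
position: [0.5083, -0.317, 0.2428]
tool_rot: [-0.383, -3.116, -0.002]
ft_force: [0.8, -0.1, 1.4]
grip_width: 0.591
time: 9.75
position: [0.5081, -0.3159, 0.2426]
tool_rot: [-2.378, -2.05, 0.002]
ft_force: [-0.0, -0.5, -0.4]
grip_width: 0.602
t 9.75 p [ 0.5081 -0.3159  0.2426] jaw az -8.46 toolz [-0.003  0.001 -1.   ] F [-0.  -0.5 -0.4] w 0.602 q [-0.4   0.34  1.16  1.55 -0.31  1.46  0.62]
shift tool [0.0005 0.0047 0.0926]
turn rz (deg)  -0.061550855078394306 or full -0.061550855078399636
```

View pics/v7.png

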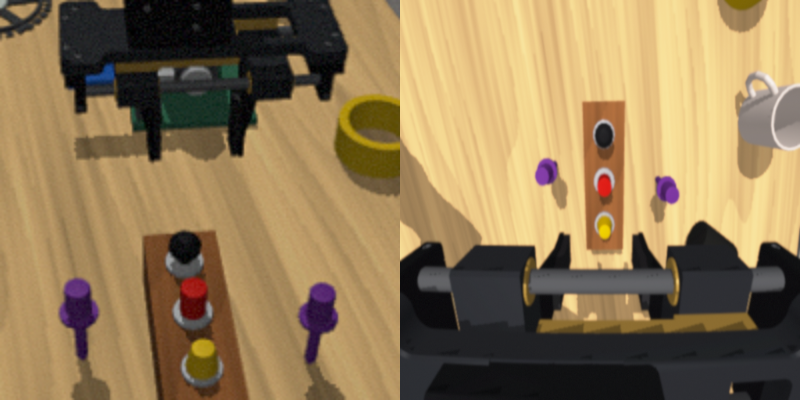

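Side crop: the open fingertips show at (154,158) and (240,152); the red knob at (194,292) lies between the jaw planes. The wrist view shows the jaws square to the block. I check the fingertip height by depth, and refine the pin's position with the wrist view.

```bash
python3 -c "
from h import *
d=ld('side6');p=np.array([.5081,-.3159,.2426])
g=d['color'].max(2)<40
for u0,u1 in((252,262),(295,303)):
  m=np.zeros(g.shape,bool);m[175:202,u0:u1]=1;m&=g
  P,u,v=depthpts(d,m);P=P-p
  k=(abs(P[:,1])<.03)
  for vv in range(180,201,2):
    j=k&(v==vv)
    if j.sum():print(u0,vv,np.median(P[j],0).round(3),j.sum())
print(proj(d,p))
w=ld('wrist6')
h=cv2.cvtColor(w['color'],cv2.COLOR_RGB2HSV)
m=((h[...,0]<6)|(h[...,0]>172))&(h[...,1]>150)&(h[...,2]>70)
n,l,st,ce=cv2.connectedComponentsWithStats(m.astype(np.uint8))
for i in range(1,n):
  if st[i,4]>20:
    P,u,v=depthpts(w,l==i);print(st[i],ce[i],P[:,2].min(),P[:,2].max(),P[P[:,2]>.1].mean(0))
h2=[]
a=cv2.resize(w['color'][120:250,220:300],None,fx=5,fy=4.6,interpolation=cv2.INTER_CUBIC)
b=cv2.resize(d['color'][240:320,240:320],(400,598),interpolation=cv2.INTER_CUBIC)
cv2.imwrite('pics/v8.png',np.hstack([a,b])[:,:,::-1])"
```

```text
252 180 [-0.034 -0.006  0.064] 9
252 182 [-0.034 -0.006  0.06 ] 9
252 184 [-0.034 -0.006  0.056] 7
252 186 [-0.033 -0.005  0.052] 6
252 188 [-0.033 -0.006  0.048] 6
252 190 [-0.033 -0.005  0.043] 6
252 192 [-0.033 -0.005  0.04 ] 6
252 194 [-0.033 -0.005  0.036] 6
252 196 [-0.033 -0.005  0.033] 6
252 198 [-0.032 -0.005  0.028] 5
295 180 [ 0.028 -0.014  0.058] 8
295 182 [ 0.027 -0.013  0.054] 8
295 184 [ 0.028 -0.014  0.05 ] 8
295 186 [ 0.027 -0.013  0.047] 7
295 188 [ 0.027 -0.013  0.042] 7
295 190 [ 0.027 -0.014  0.039] 6
295 192 [ 0.028 -0.013  0.035] 6
295 194 [ 0.027 -0.015  0.032] 6
295 196 [ 0.028 -0.014  0.027] 5
(np.float64(276.4562776306197), np.float64(206.19754591297806))
[253 168  18  21 297] [261.20875421 178.35690236] 0.07134145821139137 0.1108829509517405 [ 0.51405664 -0.31486362  0.10851813]
```

View pics/v8.png

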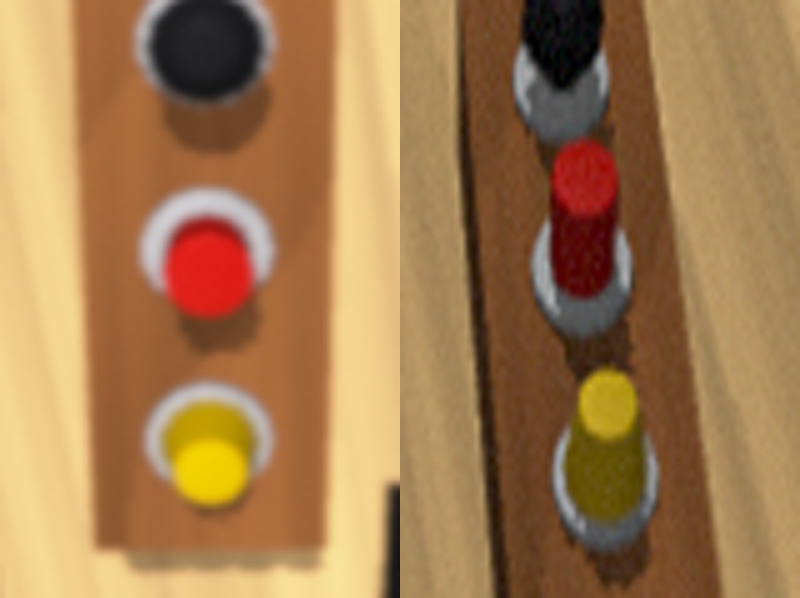

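```bash
python3 -c "
from h import *
w=ld('wrist6');s=ld('side6');t=ld('top0')
print(tri([ray(w,261.4,178.3),ray(s,276.6,263.4)]))
print(tri([ray(w,261.4,178.3),ray(s,276.6,263.4),ray(t,349.3,198.9)]))
# collar centers: wrist crop (208,252), side crop (182,268)
print('collar',tri([ray(w,220+207/5-.4,120+252/4.6-.4),ray(s,240+182/5-.4,240+270/7.475-.4)]))
go(.5135,-.3155,.1,-8.4)
"
```

```text
(array([ 0.5136808 , -0.31464263,  0.10479191]), [np.float64(0.0004107100108017773), np.float64(0.00041071001080190896)])
(array([ 0.51376897, -0.31461975,  0.10479932]), [np.float64(0.00033387742525677505), np.float64(0.000491664644909826), np.float64(0.00017431382590011785)])
collar (array([ 0.51319808, -0.31652877,  0.07344855]), [np.float64(0.0004883651964838024), np.float64(0.0004883651964835385)])
t 9.85 p [ 0.5082 -0.3159  0.2428] jaw az -8.13 toolz [-0.003  0.    -1.   ] F [-0.1  0.   0.9] w 0.598 q [-0.4   0.34  1.16  1.55 -0.31  1.46  0.63]
shift tool [0.0011 0.0056 0.1427]
turn rz (deg)  0.2670476729467737 or full 0.2670476729467772
```

Pin top (0.5137, -0.3146, 0.105) and collar (0.513, -0.3165, 0.0735) agree with the text's 0.107 and 0.075. I descend, with an intermediate check.

```bash
python3 -m pendant '[[[0,0,0],[0.001,0.007,0.02],-0.2],[[0,0,0],[0,0,0.05],-0.2],[[0,0,0],[0,0,0.05],-0.2],[[0,0,0],[0,0,0.02],-0.2],[[0,0,0],[0,0,0],-0.2]]'
python3 -c "
from h import *
go(.5140,-.3152,.058,-8.4)
d=snap('side','side7');snap('wrist','wrist7')
a=np.hstack([cv2.resize(ld('side7')['color'][180:330,200:350],(400,400)),cv2.resize(ld('wrist7')['color'],(400,400))])
cv2.imwrite('pics/v9.png',a[:,:,::-1])"
```

```text
time: 10.48
position: [0.5151, -0.3158, 0.1032]
tool_rot: [-2.37, -2.059, 0.002]
ft_force: [0.3, 0.3, 0.9]
grip_width: 0.599
t 10.47 p [ 0.5151 -0.3158  0.1032] jaw az -8.04 toolz [-0.003  0.001 -1.   ] F [0.3 0.3 0.9] w 0.599 q [-0.33  0.47  1.07  1.71 -0.43  1.22  0.71]
shift tool [ 0.0005 -0.0011  0.0452]
turn rz (deg)  0.35792676969902004 or full 0.3579267696990236
```

View pics/v9.png

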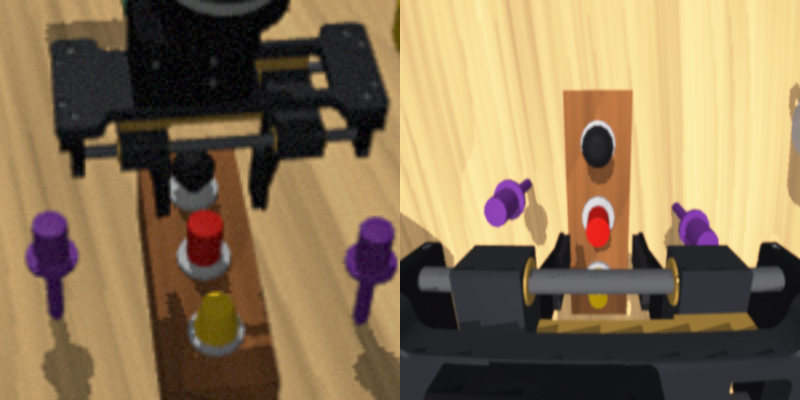

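The fingertips straddle the red knob ((163,213) and (260,207), with the knob at (206,235)). The wrist view agrees. I descend and close.

```bash
python3 -m pendant '[[[0,0,0],[0,0,0.025],-0.2],[[0,0,0],[0,0,0.015],-0.2],[[0,0,0],[0,0,0.005],-0.2],[[0,0,0],[0,0,0],-0.2]]'
python3 -m pendant '[[[0,0,0],[0,0,0],0.6],[[0,0,0],[0,0,0],1],[[0,0,0],[0,0,0],1],[[0,0,0],[0,0,0],1],[[0,0,0],[0,0,0],1]]' 25
python3 -c "
from h import *
go()
d=snap('side','side8')
cv2.imwrite('pics/v10.png',cv2.resize(d['color'][200:310,220:330],(500,500))[:,:,::-1])"
```

```text
time: 11.08
position: [0.5162, -0.3165, 0.0601]
tool_rot: [2.372, 2.059, 0.0]
ft_force: [-0.2, 0.4, 0.0]
grip_width: 0.598
time: 11.7
position: [0.5156, -0.3163, 0.0598]
tool_rot: [-2.372, -2.059, 0.0]
ft_force: [-1.0, 1.5, 2.3]
grip_width: 0.269
t 11.7 p [ 0.5156 -0.3163  0.0598] jaw az -8.09 toolz [-0.  0. -1.] F [-1.   1.5  2.3] w 0.269 q [-0.3   0.51  1.03  1.76 -0.48  1.15  0.74]
shift tool [0. 0. 0.]
```

View pics/v10.png

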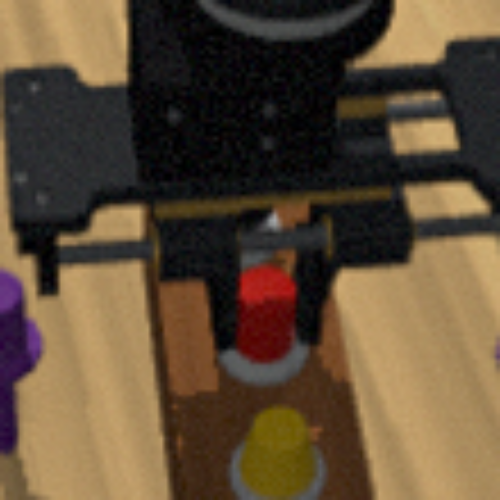

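The jaws hold the knob (opening 0.269 × 87 = 23.4 mm, close to the 24 mm knob). I lift straight up.

```bash
python3 -m pendant '[[[0,0,0],[0,0,-0.01],1],[[0,0,0],[0,0,-0.02],1],[[0,0,0],[0,0,-0.03],1],[[0,0,0],[0,0,-0.04],1],[[0,0,0],[0,0,-0.04],1],[[0,0,0],[0,0,-0.01],1],[[0,0,0],[0,0,0],1]]' 35
python3 -c "
from h import *
go(.6232,.1145,.21)
d=snap('side','side9');snap('wrist','wrist9')
a=np.hstack([cv2.resize(ld('side9')['color'][120:320,180:380],(400,400)),cv2.resize(ld('wrist9')['color'],(400,400))])
cv2.imwrite('pics/v11.png',a[:,:,::-1])"
```

```text
time: 12.62
position: [0.5162, -0.3163, 0.2102]
tool_rot: [2.372, 2.059, 0.002]
ft_force: [-0.1, -0.7, -1.3]
grip_width: 0.265
t 12.62 p [ 0.5162 -0.3163  0.2102] jaw az -8.07 toolz [ 0.001  0.    -1.   ] F [-0.1 -0.7 -1.3] w 0.265 q [-0.38  0.37  1.13  1.58 -0.34  1.4   0.64]
shift tool [4.416e-01 4.540e-02 3.000e-04]
```

View pics/v11.png

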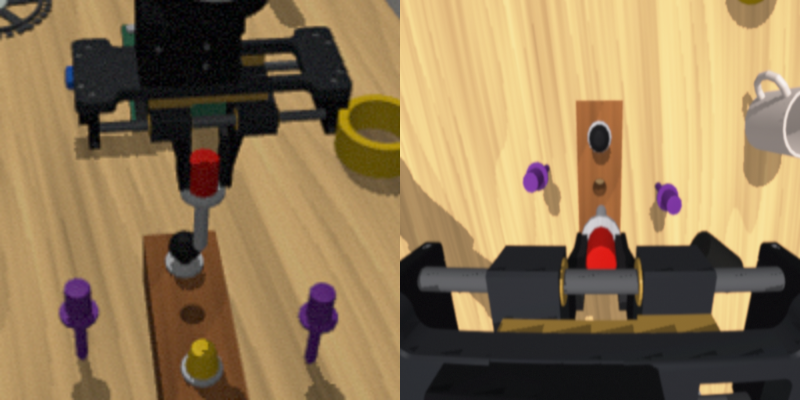

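The red pin is out of its hole and held (side crop: knob (204,172), tip (200,245)). The empty middle hole shows at (192,313). Now to the holder.

```bash
python3 -m pendant '[[[0,0,0],[0.04,0.004,0],1],[[0,0,0],[0.055,0.006,0],1],[[0,0,0],[0.055,0.006,0],1],[[0,0,0],[0.055,0.006,0],1],[[0,0,0],[0.055,0.006,0],1],[[0,0,0],[0.055,0.006,0],1],[[0,0,0],[0.055,0.006,0],1],[[0,0,0],[0.04,0.004,0],1]]'
python3 -m pendant '[[[0,0,0],[0.02,0.001,0],1],[[0,0,0],[0,0,0],1],[[0,0,0],[0,0,0],1]]'
python3 -c "
from h import *
go(.6232,.1145,.21)
for n in('side','wrist'):snap(n,n+'10')
a=np.hstack([cv2.resize(ld('side10')['color'][40:190,200:350],(400,400),interpolation=cv2.INTER_CUBIC),cv2.resize(ld('wrist10')['color'][120:320,180:380],(400,400),interpolation=cv2.INTER_CUBIC)])
cv2.imwrite('pics/v12.png',a[:,:,::-1])"
```

```text
time: 13.72
position: [0.6164, 0.087, 0.2076]
tool_rot: [-2.368, -2.062, 0.004]
ft_force: [0.8, -0.2, -1.9]
grip_width: 0.262
time: 14.1
position: [0.6206, 0.0999, 0.2096]
tool_rot: [2.376, 2.055, -0.002]
ft_force: [0.1, -0.7, -0.2]
grip_width: 0.266
t 14.1 p [0.6206 0.0999 0.2096] jaw az -8.29 toolz [-0.    -0.001 -1.   ] F [ 0.1 -0.7 -0.2] w 0.266 q [-0.99  0.41  1.04  1.52 -0.35  1.42 -0.07]
shift tool [ 0.0148  0.0004 -0.0004]
```

View pics/v12.png

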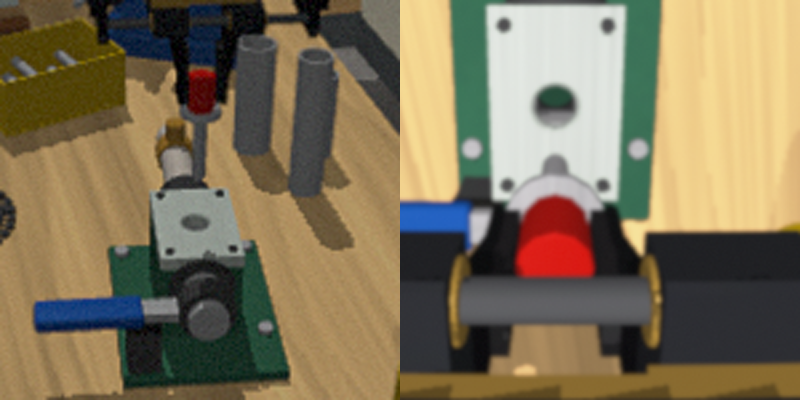

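The wrist crop shows the plate hole at (554,105), open right through, so the cross-hole is in line. The pin is held with its tip at (554,160). I measure the shank and hole more exactly.

```bash
python3 -c "
from h import *
a=cv2.resize(ld('wrist10')['color'][155:245,225:295],(466,600),interpolation=cv2.INTER_CUBIC)
b=cv2.resize(ld('side10')['color'][60:120,258:292],(334,600),interpolation=cv2.INTER_CUBIC)
cv2.imwrite('pics/v13.png',np.hstack([a,b])[:,:,::-1])"
```

```text
(no output)
```

View pics/v13.png

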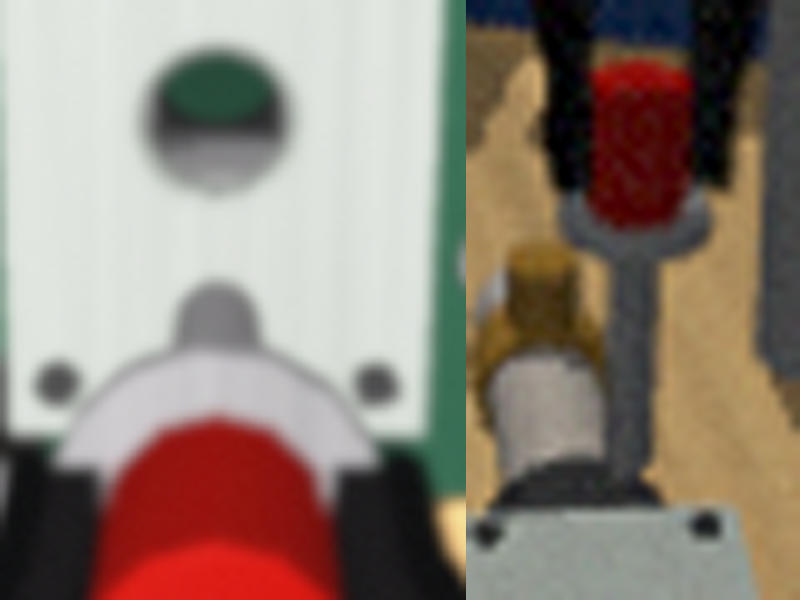

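```bash
python3 -c "
from h import *
w=ld('wrist10');s=ld('side10')
W=lambda x,y:(225+(x+.5)/6.657-.5,155+(y+.5)/6.667-.5)
S=lambda x,y:(258+(x-466+.5)/9.824-.5,60+(y+.5)/10-.5)
print('hole wrist',onz(w,*W(217,120),.102),'top-cam/side est .6236 .116/.6232 .1145')
print('tip wrist',onz(w,*W(217,305),.1548),'side',onz(s,*S(628,472),.1548))
print('tip tri',tri([ray(w,*W(217,305)),ray(s,*S(628,475))]))
print('shank top under collar side z.215',onz(s,*S(635,265),.215))
print('collar top side',onz(s,*S(636,212),.2248))
go()
"
```

```text
hole wrist [0.62375268 0.11526983 0.102     ] top-cam/side est .6236 .116/.6232 .1145
tip wrist [0.6213903 0.0996876 0.1548   ] side [0.62056613 0.10138804 0.1548    ]
tip tri (array([0.62079495, 0.09987623, 0.15486698]), [np.float64(0.0006207648464959752), np.float64(0.0006207648464959161)])
shank top under collar side z.215 [0.61792181 0.0917295  0.215     ]
collar top side [0.61962392 0.09807537 0.2248    ]
t 14.2 p [0.6208 0.1002 0.21  ] jaw az -8.31 toolz [ 0. -0. -1.] F [ 0.5 -0.6 -2.5] w 0.261 q [-0.99  0.41  1.04  1.52 -0.35  1.42 -0.07]
shift tool [0. 0. 0.]
```

The tip is at (0.621, 0.100, 0.155), which fits 65 mm below the collar. The hole is at (0.6237, 0.1153), so the shift is about 15.5 mm along tool x.

```bash
python3 -m pendant '[[[0,0,0],[0.0155,0.0005,0],1],[[0,0,0],[0,0,0.02],1],[[0,0,0],[0,0,0.02],1],[[0,0,0],[0,0,0.003],1],[[0,0,0],[0,0,0],1]]'
python3 -c "
from h import *
go(.6237,.1153)
for n in('side','wrist','top'):snap(n,n+'11')
a=np.hstack([cv2.resize(ld('side11')['color'][75:145,240:310],(400,400),interpolation=cv2.INTER_CUBIC),cv2.resize(ld('wrist11')['color'][150:250,210:310],(400,400),interpolation=cv2.INTER_CUBIC)])
cv2.imwrite('pics/v14.png',a[:,:,::-1])"
```

```text
time: 14.82
position: [0.6234, 0.1179, 0.1662]
tool_rot: [-2.373, -2.059, 0.001]
ft_force: [0.7, -0.2, -1.7]
grip_width: 0.264
t 14.82 p [0.6234 0.1179 0.1662] jaw az -8.12 toolz [-0.001 -0.001 -1.   ] F [ 0.7 -0.2 -1.7] w 0.264 q [-0.99  0.45  1.01  1.56 -0.39  1.34 -0.08]
shift tool [-0.0026  0.0007  0.    ]
```

View pics/v14.png

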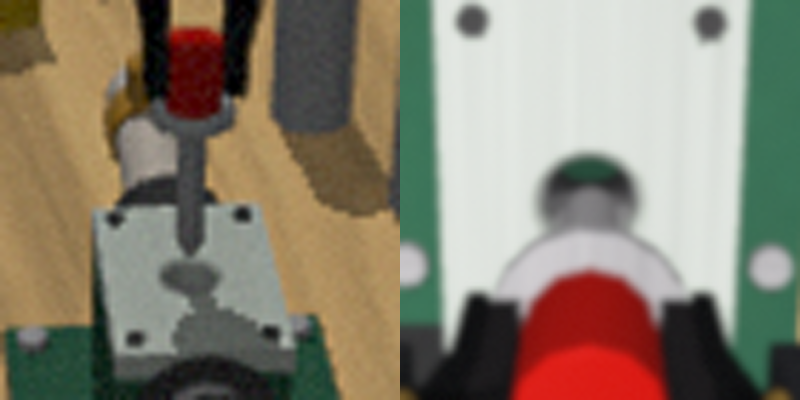

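The side crop shows the tip (192,252) right over the hole (190,276), and the wrist view agrees. I trim -2 mm and insert.

```bash
python3 -m pendant '[[[0,0,0],[-0.002,0.0005,0],1],[[0,0,0],[0,0,0.01],1],[[0,0,0],[0,0,0.01],1],[[0,0,0],[0,0,0],1]]'; python3 -m pendant '[[[0,0,0],[0,0,0.008],1],[[0,0,0],[0,0,0.008],1],[[0,0,0],[0,0,0],1]]'
python3 -c "
from h import *
go(.6237,.1153,.0918)"
```

```text
time: 15.48
position: [0.6228, 0.1164, 0.1452]
tool_rot: [-2.372, -2.059, 0.003]
ft_force: [0.1, 0.0, -1.4]
grip_width: 0.259
time: 15.85
position: [0.6232, 0.1163, 0.1297]
tool_rot: [-2.372, -2.059, 0.002]
ft_force: [-0.5, -0.2, -1.6]
grip_width: 0.264
t 15.85 p [0.6232 0.1163 0.1297] jaw az -8.08 toolz [-0.001 -0.    -1.   ] F [-0.5 -0.2 -1.6] w 0.264 q [-0.97  0.48  0.99  1.61 -0.41  1.28 -0.06]
shift tool [-0.0009  0.0007  0.0379]
```

```bash
python3 -m pendant '[[[0,0,0],[-0.0005,0,0.008],1],[[0,0,0],[0,0,0.008],1],[[0,0,0],[0,0,0],1]]'; python3 -m pendant '[[[0,0,0],[0,0,0.008],1],[[0,0,0],[0,0,0.007],1],[[0,0,0],[0,0,0],1]]'
python3 -c "
from h import *
go(.6237,.1153,.0918)
snap('side','side12')
cv2.imwrite('pics/v15.png',cv2.resize(ld('side12')['color'][85:155,220:310],(771,600),interpolation=cv2.INTER_CUBIC)[:,:,::-1])"
```

```text
time: 16.23
position: [0.6231, 0.1158, 0.1137]
tool_rot: [-2.372, -2.059, 0.002]
ft_force: [-0.5, 0.1, -2.0]
grip_width: 0.264
time: 16.6
position: [0.6232, 0.1158, 0.0988]
tool_rot: [-2.372, -2.059, 0.002]
ft_force: [0.1, 0.0, -2.3]
grip_width: 0.263
t 16.6 p [0.6232 0.1158 0.0988] jaw az -8.08 toolz [-0.001 -0.    -1.   ] F [ 0.1  0.  -2.3] w 0.263 q [-0.96  0.5   0.97  1.64 -0.44  1.23 -0.04]
shift tool [-0.0005  0.0006  0.007 ]
```

View pics/v15.png

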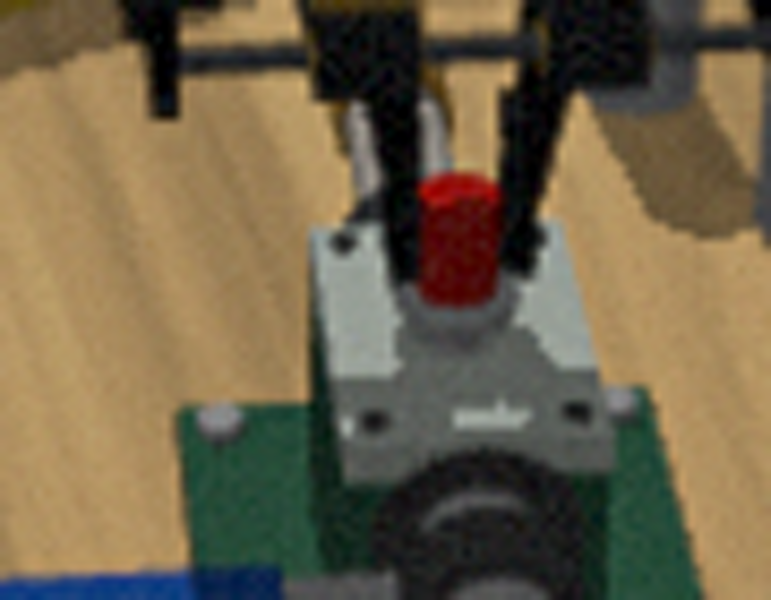

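The pin is nearly home: the collar at (455,310) is just above the plate, with no contact force. Last few millimetres slowly.

```bash
python3 -m pendant '[[[0,0,0],[0,0,0.004],1],[[0,0,0],[0,0,0.0015],1],[[0,0,0],[0,0,0],1]]';  python3 -m pendant '[[[0,0,0],[0,0,0.0015],1],[[0,0,0],[0,0,0],1]]'; python3 -m pendant '[[[0,0,0],[0,0,0.001],1],[[0,0,0],[0,0,0],1]]'
```

```text
time: 17.02
position: [0.6237, 0.1158, 0.0941]
tool_rot: [-2.372, -2.059, 0.0]
ft_force: [-0.3, 0.6, -1.8]
grip_width: 0.262
time: 17.27
position: [0.6237, 0.1159, 0.0926]
tool_rot: [-2.372, -2.059, -0.0]
ft_force: [0.9, -0.3, -1.6]
grip_width: 0.266
time: 17.52
position: [0.6239, 0.1159, 0.0919]
tool_rot: [2.372, 2.059, 0.001]
ft_force: [-0.5, 0.5, -0.4]
grip_width: 0.264
```

```bash
python3 -m pendant '[[[0,0,0],[0,0,0.001],1],[[0,0,0],[0,0,0],1]]'; python3 -m pendant '[[[0,0,0],[0,0,0.001],1],[[0,0,0],[0,0,0],1]]'
```

```text
time: 17.77
position: [0.6239, 0.1159, 0.0918]
tool_rot: [-2.372, -2.059, -0.001]
ft_force: [-1.2, -0.9, 6.4]
grip_width: 0.265
time: 18.02
position: [0.624, 0.1159, 0.0917]
tool_rot: [-2.372, -2.059, -0.002]
ft_force: [-4.9, 0.3, 11.2]
grip_width: 0.265
```

The collar is seated: stalled at 0.0918, the predicted height, with 11 N. I release and retreat straight up.

```bash
python3 -m pendant '[[[0,0,0],[0,0,-0.0015],1],[[0,0,0],[0,0,0],0.2],[[0,0,0],[0,0,0],-0.1],[[0,0,0],[0,0,0],-0.2],[[0,0,0],[0,0,0],-0.2]]'; python3 -m pendant '[[[0,0,0],[0,0,-0.02],-0.2],[[0,0,0],[0,0,-0.03],-0.2],[[0,0,0],[0,0,-0.05],-0.2],[[0,0,0],[0,0,-0.05],-0.2],[[0,0,0],[-0.05,0,0],-0.2],[[0,0,0],[-0.05,0,0],-0.2],[[0,0,0],[-0.05,0,0],-0.2],[[0,0,0],[0,0,0],-0.2]]'
python3 -c "
from h import *
go()
for n in('side','top','wrist'):snap(n,n+'13')
d=ld('side13')
h=cv2.cvtColor(d['color'],cv2.COLOR_RGB2HSV);m=cv2.inRange(h,(105,150,40),(125,255,255));m[:120]=0
P,u,v=depthpts(d,m>0);q=(P[:,:2]-[.6232,.1145])@np.array([[.989,.146],[-.146,.989]])
k=(q[:,1]>-.1);print('lever slope',np.polyfit(-q[k,0],P[k,2],1))
m=((h[...,0]<6)|(h[...,0]>172))&(h[...,1]>150)&(h[...,2]>60)
P,u,v=depthpts(d,m);print('red',len(P),np.percentile(P[:,2],[2,98]),P[P[:,2]>.12].mean(0))
a=np.hstack([cv2.resize(d['color'][85:175,210:300],(400,400),interpolation=cv2.INTER_CUBIC),cv2.resize(ld('wrist13')['color'],(400,400),interpolation=cv2.INTER_CUBIC)])
cv2.imwrite('pics/v16.png',a[:,:,::-1])"
```

```text
time: 18.65
position: [0.6238, 0.1158, 0.091]
tool_rot: [2.373, 2.059, -0.0]
ft_force: [-0.2, 0.2, 0.6]
grip_width: 0.577
time: 19.65
position: [0.6018, -0.0395, 0.2435]
tool_rot: [2.381, 2.046, 0.002]
ft_force: [-0.1, 0.5, -0.0]
grip_width: 0.603
t 19.65 p [ 0.6018 -0.0395  0.2435] jaw az -8.64 toolz [ 0.002 -0.001 -1.   ] F [-0.1  0.5 -0. ] w 0.603 q [-0.85  0.33  1.1   1.54 -0.29  1.45  0.11]
shift tool [0. 0. 0.]
lever slope [0.00983842 0.07447518]
red 132 [0.10301948 0.13975052] [0.62132247 0.11031227 0.13246956]
```

View pics/v16.png

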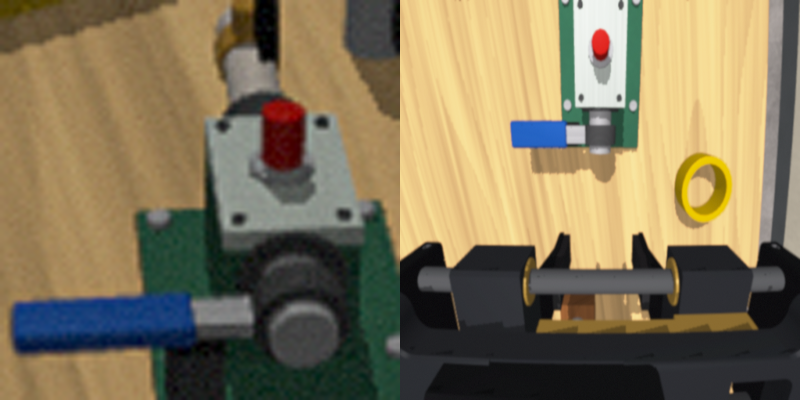

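View pics/top13.png

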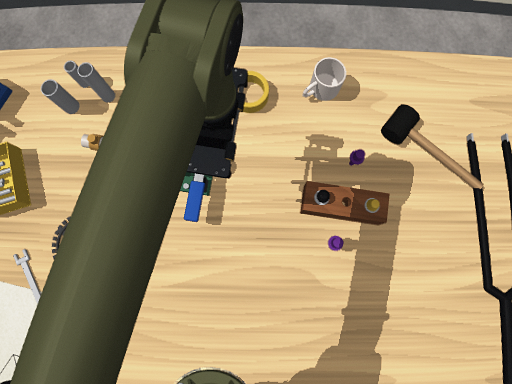

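The side crop shows the red knob at (283,130) on its collar, flush on the plate, and the paddle level on the stop. The top view shows the block's middle hole empty and both purple pins untouched. The knob's top measures 0.1398 m, against 0.139 m expected when seated.

```bash
python3 -c "
from h import *
print(order.close_job())"
```

```text
the job is handed in; nothing more can be done
None
```

The job is done and handed in at about 20 s of the 54 s allowed. I pressed the blue lever down onto its stop, moved the red-knobbed pin from the block's middle hole into the plate hole until its collar sat down, let go, and backed the arm clear.

**Last checks:**
- **Lever:** the paddle is level to within the measuring noise (fitted slope about 0.01 rad). It met the stop with 16 N, and the wrist camera saw straight through the plate hole before I inserted the pin.
- **Pin:** the tool stalled at the predicted height with 11 N. The knob's top then measured 0.1398 m, against 0.139 m expected when the collar is seated.
- **Surroundings:** the pins not wanted and the purple look-alikes were still in place, and the robot was touching nothing.

**Disagreements:**
- **Fingertips:** they end about 24 mm above the reported tool point, not at it. I saw this in the side view while pressing the lever and corrected the later heights for it.
- **Lever force:** the wrist force stayed near 0 to 2 N while the lever turned, below the 2 to 5 N stated.

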